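# Probe the angled boss on the magnetic chuck

## Task

First flip the chuck's black-knobbed lever all the way over from off (red side) to on (green side). Then lift the orange touch probe out of its black stand and press its spring tip gently onto the centre of the red ring on the housing's sloped boss, with the probe square to that sloped face and the tip pushed about half way in. Hold it still there and finish while still holding it pressed, without shifting the housing or disturbing the bearing, spindle and cover around it.

Things in the scene. Friction and masses are not known exactly. Their poses are not given: they have to be found in the camera images.
- chuck: Blue magnetic chuck fixed to the bench, 150 x 150 x 50 mm, steel top with brass lines. Origin at the centre of its underside, z up; its -x side faces roughly the robot. Its lever stands beside its -y face, on a grey block 40 mm high reaching to y = -100 mm, with a red patch on the -x side (off) and a green one on the +x side (on).
- lever (a joint): Angle of the chuck lever, rad, about the chuck's y axis: 0 = off, leaning 0.6 rad from upright to the chuck's -x (red); 1.2 = on, leaning 0.6 rad to its +x (green). Its weighted knob tips it: below about 0.4 it falls back to off, past about 0.8 it falls to on and stays. Takes about 0.2 N m (2 N at the knob); it can simply be pushed over.
- lever_hinge (a point): Point on the lever's pivot axis, in the plane of its rod, 30 mm above the bench, 114 mm from the chuck's centre towards its -y. The lever is a steel rod of 12 mm diameter that carries a black ball of 26 mm diameter, its centre 90 mm from this point.
- lever_knob (a point): Centre of the lever's black ball knob (26 mm diameter), 90 mm from the pivot: about 104 mm above the bench in off and on, 120 mm half way.
- housing: Turned steel housing, 1.9 kg, standing loose on the chuck's top: flange 100 mm diameter and 14 mm high, above it a body of 76 mm diameter, and the angled boss on top. Origin at the centre of its underside, 50 mm above the bench, z up.
- boss: Round steel boss of 60 mm diameter on top of the housing and part of it. Its flat upper face slopes 0.35 rad (20 degrees) from level, falling towards the housing's -x. Origin at the centre of that face, its z axis stands square out of the face.
- spot (a point): The marked spot: centre of the red ring (26 mm outer, 16 mm inner diameter, small black dot in the middle) on the boss's sloped face, 66 mm above the housing's underside (116 mm above the bench).
- stand: Black block fixed to the bench, 70 x 70 mm and 80 mm high, with an upright round hole of 21 mm diameter, 74 mm deep, in the middle of its top, in which the probe hangs. Origin at the centre of its underside.
- probe: Touch probe, 0.17 kg, upright in the stand. Origin at the low end of its nose, z along it to its cap. Upwards from there: steel nose, 18 mm diameter, to 55 mm; dark collar, 36 mm diameter, to 61; orange square grip 28 x 28 mm (flats face x and y) to 106; black cap, 22 mm diameter, and lamp to 123. In the stand the collar rests on its top, the origin 25 mm above the bench; lift 70 mm to leave the hole.
- probe_tip (a point): The very end of the plunger's rounded tip (7 mm diameter), on the probe's axis, 14 mm below the probe's origin when free.
- plunger (a joint): How far the sprung plunger is pushed in, m: 0 free, 0.010 at its stop. Spring 1 N at the start of the stroke, 400 N/m: 3 N at 5 mm, 5 N at 10 mm.
- bearing: Bystander: loose steel bearing ring, 68 mm outer and 34 mm inner diameter, 22 mm high, lying flat. Origin at the centre of its underside. It and the stand may swap sides.
- spindle: Bystander: slim steel spindle standing upright on a foot of 44 mm diameter, 120 mm tall. Origin at the centre of its foot.
- cover: Bystander: black open cup-shaped cover, 84 mm diameter at the rim, 85 mm tall. Origin at the centre of its underside.
Not all that is in view belongs to the job. What is shaped like the stand but yellow is not meant.

How it is judged:
By the outcome, as a careful person would: the job done as asked, in the order asked, and still so for the second after the job is handed in, while the arm keeps its last pose, push and grip.
It also fails if it takes over 51 s, if anything falls off the work surface, if the arm or the gripper's body presses on something with over 40 N, if the wrist force passes 120 N, or if a joint passes its speed limit or range.

## Robot

A 6-joint arm with a two-finger parallel gripper is mounted at the origin on the work surface. World frame = base frame: x ahead of the robot, y to its left, z up, the work surface at z = 0. Lengths are in m, angles in degrees, forces in N, time in s.
With the tool pointing down it reaches from about 0.375 to 0.9 m from the base axis. Payload 3.1 kg.
Tool frame: the origin (TCP) lies at the very end of the fingers, on their centre line; the grasp point (between the pads) lies 19 mm behind it; z points along the fingers, y is the line along which they close (so a half turn about z gives the same grasp; the last joint's range is limited). The gripper opens to 87 mm and grips with 3 to 60 N. Pads are 19 mm wide; open, the fingers measure 117 mm over their backs; the gripper's body (75 mm by 190 mm) begins 51 mm behind the grasp point.
Start: joints at [-77.149, 30.224, 82.088, -0, 67.689, -10.227], TCP at [0.245, -0.575, 0.223] pointing down, gripper open.
Joint ranges: [-176.69, 176.69], [-43.24, 126.21], [12.49, 139.97], [-82, 262], [0, 151.66], [-163.58, 163.58]. Speed limits (degrees/s): [159.86, 159.86, 180, 180, 180, 180].

## Interface

Orientations are given as a 3x3 rotation matrix whose columns are the frame's x, y, z axes.
In Python, from rig import bot gives the robot as it stands.
- The arm moves only by the tool move_arm, never from a script. Its argument "increments" is a list of rows, each an object with "xyz": the shift along the tool's x, y, z in mm, a list of three; "roll": the turn about the tool's z in rad; "grip": the opening in per cent of the stroke, from 0 (shut) to 100 (fully open). A call has 1 to 5 rows; each row shifts and turns the commanded pose from where the row before left it, along the tool's axes as they then stand; what a row does not reach is not made up. A row lasts 1/12 s, in which the tool goes at most 41.7 mm and 7.16 degrees, less where a joint would pass 70% of its speed; a pose out of reach is approached as far as the arm can. A call is refused whole if a number of a shift passes 41.7 or a number of a turn 0.125, either way. A call with a gripper value outside its range is refused whole. The fingers move at their own pace and stop on an object; the grip force is fixed at half the most. Time passes only in rows, so rows that do not move let the fingers close. It gives the time, the measured TCP pose, the force, the opening and the grip force at its end, in the units of the state.
- bot.read_state(): the state, without advancing time (a new reading comes with each control period).
- bot.capture(name): name is "scene" or "top" or "wrist"; returns (picture, depth): 384x512x3 uint8, red, green, blue; 384x512 float32, m along the optical axis (not along the pixel's ray), 0 where there is no reading.
- bot.camera_model(name): a dict with "intrinsics" (3x3 intrinsics, pixels), "rvec" (rotation vector, rad) and "tvec" (3), from world to camera coordinates, as OpenCV has them; the wrist camera has in their place "tool_from_camera" (4x4, takes a point from camera to tool coordinates, whose origin is the TCP and whose axes are the flange's). Camera axes: x right, y down, z forward; pixel columns grow to the right and rows downward; lengths in m; the calibration is good to about 2 mm. A picture is of the moment at which its call begins: read the wrist's pose just before it. camera_model takes no time and is no camera call.
- bot.hand_in(): hands the job in; it is judged then, once.
Trained networks look in the newest picture that a camera, given by its name, has taken for a name from the list of things; names that differ only in an ending like _2 or _b are one class to them, and where a whole thing is asked for, a point or a joint stands for the part that bears it (a point fixed in the world has none). Each returns a list of dicts, best first, with "conf" (0 to 1); they miss things now and then, are a little off and sometimes report something else, mostly with a low value. They report only what shows in the picture. A call takes as long as a camera call. They do not tell look-alikes from the thing itself.
- bot.spot_in(label, camera): "at" ([x, y, z] in m, in the coordinates of the camera as it stood for that picture, good to about 4 mm: the middle of the surface that is visible of it).
- bot.trace(label, camera): "mask" (384x512 bool, what is visible of it).
The state is a dict: "time_s": time; "joint_positions": joint angles; "qvel": joint speeds; "tau": joint torques, N m; "position": TCP position; "tcp_rot": TCP orientation; "force": force on the tool from outside, world axes, zero at the start; "moment": the same for the moment, N m; "opening": opening from 0.0 (shut) to 1.0 (fully open); "grasp_force": force on a finger pad.
Only numpy, scipy, OpenCV 4.12 (cv2) and the standard library are available. Lean on these libraries where they do the work, as an engineer would, in place of code of your own. Each camera call takes 0.05 s, during which the arm holds its last target. There are 200 camera calls.

## Working session

There is one attempt and no reset: what is moved stays moved. The work goes in short steps, Python scripts to look and compute and a tool call to move; the robot and the scene stay as the last step left them, time stands still between calls to the robot, and variables do not carry over. Pictures are saved under pics/ and viewed, at most 10 in all, crops included, and the job is handed in when it is done.

Besides the shell and the picture viewer there is one more tool, called after "Emit:" as name(argument=value, ...) on one line, values as JSON. move_arm: Moves the arm, as the interface text tells. Its arguments: {"type":"object","properties":{"increments":{"type":"array"}},"required":["increments"]}

```bash
ls; mkdir -p pics; cat > h.py <<'E'
import numpy as np, cv2
from rig import bot
def T(cam):
    m=bot.camera_model(cam); R=cv2.Rodrigues(np.array(m["rvec"],float))[0]; t=np.array(m["tvec"],float).ravel()
    return np.array(m["intrinsics"]),R,t
def tow(cam,p,st=None):
    p=np.array(p)
    if cam=="wrist":
        M=np.array(bot.camera_model(cam)["tool_from_camera"]); q=p@M[:3,:3].T+M[:3,3]
        return q@np.array(st["tcp_rot"]).T+np.array(st["position"])
    K,R,t=T(cam); return (p-t)@R
def cloud(cam,d,mask,st=None):
    K=np.array(bot.camera_model(cam)["intrinsics"]); v,u=np.nonzero(mask&(d>0)); z=d[v,u]
    return tow(cam,np.c_[(u-K[0,2])/K[0,0]*z,(v-K[1,2])/K[1,1]*z,z],st)
def save(n,im): cv2.imwrite(n,im[...,::-1])
E
python3 - <<'E'
from h import *
np.set_printoptions(precision=4,suppress=True)
s=bot.read_state(); print(s)
ims=[]
for c in("scene","top"):
    im,d=bot.capture(c); ims.append(im)
    for l in ("chuck","lever","lever_knob","housing","boss","spot","stand","probe","bearing","spindle","cover"):
        print(c,l,[(tow(c,r["at"]).round(3).tolist(),round(r["conf"],2)) for r in bot.spot_in(l,c)[:3]])
save("pics/a.png",cv2.resize(np.hstack(ims),(800,300)));save("pics/s.png",ims[0]);save("pics/t.png",ims[1])
print([x for x in dir(bot) if x[0]!='_'])
E
```

```text
pics
{'time_s': 0.0, 'joint_positions': array([-77.1487,  30.2787,  82.1579,   0.    ,  67.6881, -10.2287]), 'qvel': array([-0.0461, -0.0706, -0.0268,  0.054 , -0.007 , -0.0183]), 'tau': array([  0.0008, -44.0039, -17.6592,   0.0634,   0.0582,  -0.0002]), 'position': array([ 0.2449, -0.5742,  0.2216]), 'tcp_rot': array([[ 0.92  ,  0.392 , -0.0005],
       [ 0.392 , -0.92  ,  0.0021],
       [ 0.0004, -0.0021, -1.    ]]), 'force': array([0.0622, 0.4105, 0.3125]), 'moment': array([0.0597, 0.0574, 0.016 ]), 'grasp_force': 0.0, 'opening': 1.0035118925891005}
scene chuck [([0.595, -0.032, 0.045], 0.69)]
scene lever [([0.531, -0.105, 0.06], 0.71), ([0.693, -0.25, 0.024], 0.18)]
scene lever_knob [([0.529, -0.102, 0.064], 0.81)]
scene housing [([0.586, 0.013, 0.092], 0.77)]
scene boss [([0.533, -0.107, 0.059], 0.7), ([0.583, 0.018, 0.115], 0.6)]
scene spot [([0.578, 0.018, 0.114], 0.74)]
scene stand [([0.628, -0.37, 0.073], 0.87), ([0.356, -0.292, 0.069], 0.85), ([0.515, -0.48, 0.07], 0.79)]
scene probe [([0.53, -0.105, 0.061], 0.74), ([0.482, -0.359, 0.115], 0.59)]
scene bearing [([0.521, 0
[... 159 characters left out ...]
535, -0.024, 0.053], 0.8)]
top lever [([0.528, -0.108, 0.07], 0.4)]
top lever_knob [([0.531, -0.106, 0.072], 0.41)]
top housing [([0.549, 0.016, 0.097], 0.65), ([0.463, -0.342, 0.08], 0.34)]
top boss [([0.563, 0.017, 0.12], 0.73)]
top spot [([0.563, 0.015, 0.114], 0.51)]
top stand [([0.464, -0.343, 0.079], 0.93), ([0.346, -0.289, 0.086], 0.82), ([0.482, -0.473, 0.085], 0.62)]
top probe [([0.467, -0.353, 0.13], 0.51), ([0.532, -0.025, 0.056], 0.27)]
top bearing [([0.51, 0.309, 0.025], 0.72), ([0.563, 0.02, 0.117], 0.33)]
top spindle [([0.681, -0.248, 0.01], 0.47)]
top cover [([0.732, 0.245, 0.046], 0.9)]
['PlanningError', 'camera_model', 'capture', 'hand_in', 'read_state', 'spot_in', 'trace']
```

View pics/s.png

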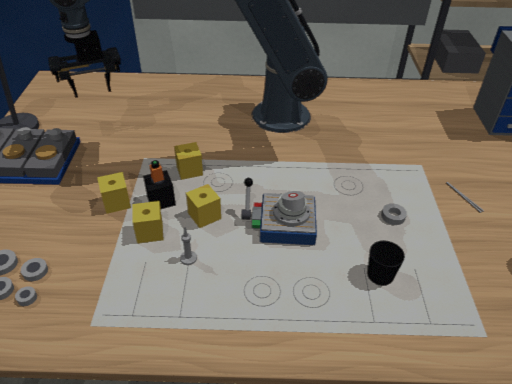

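View pics/t.png

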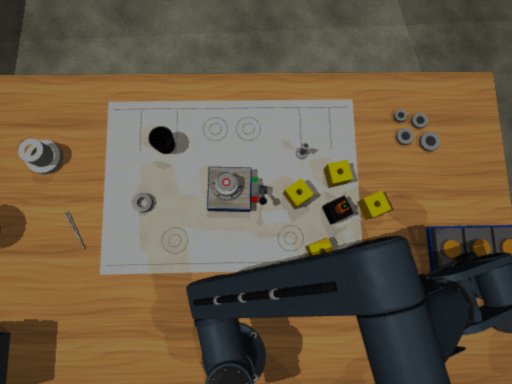

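Emit:
move_arm(increments=[{"xyz":[0,0,-30]},{"xyz":[30,-18,-20]},{"xyz":[30,-18,-20]},{"xyz":[30,-18,-20]},{"xyz":[30,-18,-15]}])

```text
schema error: expected keys xyz, roll, grip
```

Emit:
move_arm(increments=[{"xyz":[30,-18,-15]},{"xyz":[30,-18,-10]},{"xyz":[30,-18,0]},{"xyz":[20,-12,0]},{"xyz":[0,0,0]}])

```text
schema error: expected keys xyz, roll, grip
```

```bash
python3 - <<'E'
from h import *
np.set_printoptions(precision=4,suppress=True)
s=bot.read_state(); print(s["time_s"],s["position"],s["qvel"],s["tcp_rot"],s["joint_positions"]);print(bot.camera_model("wrist"))
im,d=bot.capture("wrist"); save("pics/w1.png",im); np.savez("w1.npz",im=im,d=d)
for l in ("stand","probe","lever_knob","chuck","spot"):
    print(l,[(tow("wrist",r["at"],s).round(3).tolist(),round(r["conf"],2)) for r in bot.spot_in(l,"wrist")[:4]])
E
```

```text
1.2 [ 0.245  -0.5749  0.2225] [ 0.1139  0.0352  0.0731  0.0254 -0.0086  0.0479] [[ 0.92    0.392  -0.    ]
 [ 0.392  -0.92    0.0001]
 [ 0.     -0.0001 -1.    ]] [-77.1498  30.2256  82.0904   0.0001  67.6899 -10.2286]
{'intrinsics': array([[342.5903,   0.    , 252.9659],
       [  0.    , 342.5903, 192.841 ],
       [  0.    ,   0.    ,   1.    ]]), 'tool_from_camera': array([[-0.0004, -0.9645, -0.264 ,  0.0724],
       [ 1.    , -0.0003, -0.0004, -0.0006],
       [ 0.0003, -0.264 ,  0.9645, -0.1603],
       [ 0.    ,  0.    ,  0.    ,  1.    ]])}
stand [([0.305, -0.33, 0.024], 0.86)]
probe []
lever_knob []
chuck []
spot []
```

View pics/w1.png

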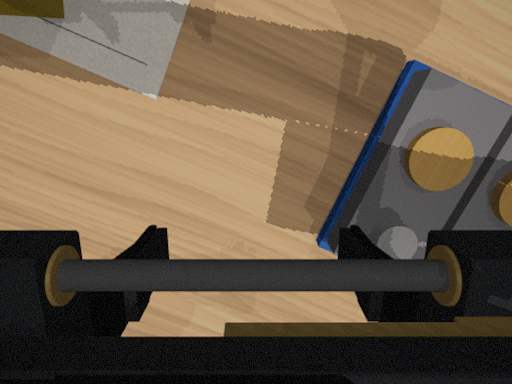

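The wrist view shows only the bench and the blue tray; the moves were refused because every row needs all three keys. I'll resend them.

Emit:
move_arm(increments=[{"xyz":[0,0,-30],"roll":0,"grip":100},{"xyz":[30,-18,-20],"roll":0,"grip":100},{"xyz":[30,-18,-20],"roll":0,"grip":100},{"xyz":[30,-18,-20],"roll":0,"grip":100},{"xyz":[30,-18,-15],"roll":0,"grip":100}])

```text
time_s: 1.92
position: [0.3279, -0.461, 0.3293]
tcp_rot: [[0.92, 0.391, 0.001], [0.391, -0.92, -0.002], [0.0, 0.002, -1.0]]
force: [0.8, -0.8, 0.3]
opening: 1.002
grasp_force: 0.0
```

Emit:
move_arm(increments=[{"xyz":[30,-18,-15],"roll":0,"grip":100},{"xyz":[30,-18,-10],"roll":0,"grip":100},{"xyz":[30,-18,0],"roll":0,"grip":100},{"xyz":[20,-12,0],"roll":0,"grip":100},{"xyz":[0,0,0],"roll":0,"grip":100}])

```text
time_s: 2.33
position: [0.4046, -0.3537, 0.3532]
tcp_rot: [[0.918, 0.397, 0.002], [0.397, -0.918, 0.002], [0.002, -0.001, -1.0]]
force: [-0.8, -0.6, -0.6]
opening: 1.003
grasp_force: 0.0
```

```bash
python3 - <<'E'
from h import *
np.set_printoptions(precision=4,suppress=True)
s=bot.read_state(); print(s["time_s"],s["position"],s["qvel"],s["tcp_rot"],s["joint_positions"])
im,d=bot.capture("wrist"); save("pics/w2.png",im); np.savez("w2.npz",im=im,d=d)
for l in ("stand","probe","lever_knob","chuck","spot"):
    print(l,[(tow("wrist",r["at"],s).round(3).tolist(),round(r["conf"],2)) for r in bot.spot_in(l,"wrist")[:4]])
E
```

```text
2.3333 [ 0.4046 -0.3537  0.3532] [-3.6182  1.187  -0.9664 -3.7152 -1.1124 -2.8979] [[ 0.918   0.3966  0.0017]
 [ 0.3966 -0.918   0.0016]
 [ 0.0022 -0.0008 -1.    ]] [-53.1524  15.816   84.3244   0.1327  79.8749  13.4559]
stand [([0.579, -0.374, 0.079], 0.92), ([0.474, -0.353, 0.08], 0.77), ([0.341, -0.295, 0.084], 0.7), ([0.517, -0.229, 0.081], 0.64)]
probe [([0.469, -0.356, 0.128], 0.56)]
lever_knob [([0.483, -0.107, 0.108], 0.4)]
chuck [([0.482, -0.063, 0.038], 0.68)]
spot [([0.474, -0.355, 0.078], 0.34)]
```

View pics/w2.png

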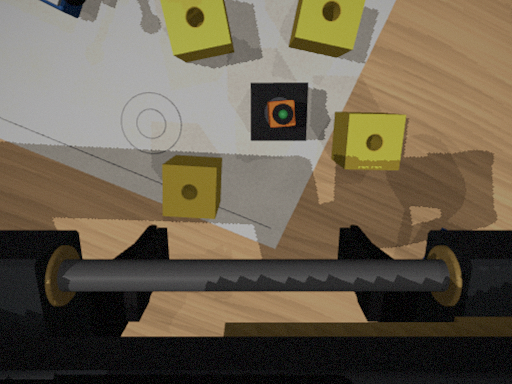

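The picture shows the black stand with the orange probe grip at about (281,112), surrounded by four yellow blocks. The grip is nearly aligned with the image axes.

Emit:
move_arm(increments=[{"xyz":[0,0,0],"roll":0.102,"grip":100},{"xyz":[0,-10,0],"roll":0.102,"grip":100},{"xyz":[0,-20,0],"roll":0.102,"grip":100},{"xyz":[10,-25,0],"roll":0.102,"grip":100},{"xyz":[15,-33,0],"roll":0,"grip":100}])

```text
time_s: 3.05
position: [0.417, -0.2716, 0.3522]
tcp_rot: [[1.0, -0.015, -0.001], [-0.015, -1.0, -0.001], [-0.001, 0.001, -1.0]]
force: [0.3, -0.1, 0.3]
opening: 0.996
grasp_force: 0.0
```

Emit:
move_arm(increments=[{"xyz":[15,-35,0],"roll":0,"grip":60},{"xyz":[15,-35,0],"roll":0,"grip":0},{"xyz":[15,-35,0],"roll":0,"grip":0},{"xyz":[15,-35,0],"roll":0,"grip":0},{"xyz":[15,-35,0],"roll":0,"grip":0}])

```text
time_s: 3.47
position: [0.4946, -0.0949, 0.3525]
tcp_rot: [[1.0, -0.008, 0.0], [-0.008, -1.0, -0.0], [0.0, 0.0, -1.0]]
force: [0.2, -0.0, 0.6]
opening: 0.704
grasp_force: 0.0
```

Emit:
move_arm(increments=[{"xyz":[15,-35,0],"roll":0,"grip":0},{"xyz":[10,-20,0],"roll":0,"grip":0},{"xyz":[0,-10,0],"roll":0,"grip":0},{"xyz":[0,0,0],"roll":0,"grip":0},{"xyz":[0,0,0],"roll":0,"grip":0}])

```text
time_s: 3.88
position: [0.5192, -0.0313, 0.3523]
tcp_rot: [[1.0, -0.005, -0.001], [-0.005, -1.0, -0.001], [-0.001, 0.001, -1.0]]
force: [0.4, 0.4, -0.2]
opening: 0.327
grasp_force: 0.0
```

```bash
python3 - <<'E'
from h import *
np.set_printoptions(precision=4,suppress=True)
s1=dict(position=np.array([ 0.4046,-0.3537,0.3532]),tcp_rot=np.array([[ 0.918,0.3966,0.0017],[0.3966,-0.918,0.0016],[0.0022,-0.0008,-1]]))
z=np.load("w2.npz");im,d=z["im"],z["d"]
def rect(P):
    r=cv2.minAreaRect((P[:,:2]*1000).astype(np.float32)); return [np.round(x,1) for x in (r[0],r[1],r[2])],len(P)
v,u=np.mgrid[:384,:512]; box=(u>240)&(u<320)&(v>70)&(v<150)
P=cloud("wrist",d,box,s1)
h=P[:,2]
for a,b in((.074,.086),(.126,.136),(.143,.156)):
    Q=P[(h>a)&(h<b)]; print(a,rect(Q),np.median(Q,0))
s=bot.read_state(); print(s["time_s"],s["position"],s["qvel"],s["tcp_rot"],s["joint_positions"],s["opening"])
im,d=bot.capture("wrist"); save("pics/w3.png",im); np.savez("w3.npz",im=im,d=d,p=s["position"],R=s["tcp_rot"])
for l in ("lever_knob","chuck","spot","boss","housing"):
    print(l,[(tow("wrist",r["at"],s).round(3).tolist(),round(r["conf"],2)) for r in bot.spot_in(l,"wrist")[:4]])
E
```

```text
0.074 ([array([ 469.5, -358.5]), array([70. , 69.8]), np.float64(23.3)], 2600) [ 0.4722 -0.3539  0.078 ]
0.126 ([array([ 469.6, -358.3]), array([27.9, 28. ]), np.float64(28.0)], 307) [ 0.4703 -0.3552  0.1289]
0.143 ([array([ 470.7, -355.7]), array([14.8,  8.8]), np.float64(69.6)], 64) [ 0.4694 -0.3581  0.1447]
3.8833 [ 0.5192 -0.0313  0.3523] [-1.4212 -0.1993  0.0939 -0.1661 -0.1007  0.133 ] [[ 1.     -0.0054 -0.001 ]
 [-0.0054 -1.     -0.0008]
 [-0.001   0.0008 -1.    ]] [-15.7427  14.3159  86.5961  -0.0606  79.1304  74.5803] 0.326710685492578
lever_knob [([0.524, -0.101, 0.072], 0.68)]
chuck [([0.549, -0.028, 0.047], 0.73), ([0.559, 0.014, 0.097], 0.23)]
spot [([0.562, 0.02, 0.115], 0.94)]
boss [([0.563, 0.016, 0.113], 0.7), ([0.518, 0.302, 0.026], 0.48)]
housing [([0.562, 0.014, 0.095], 0.56), ([0.682, -0.245, 0.033], 0.55)]
```

View pics/w3.png

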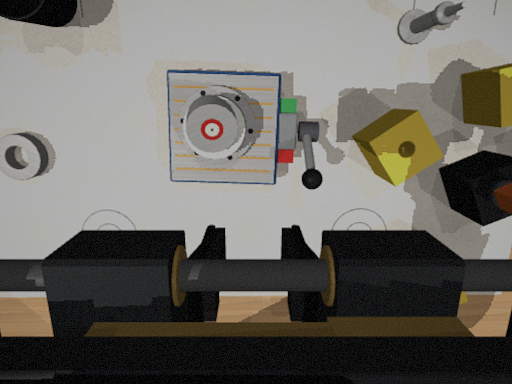

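The wrist view shows the chuck, spot (212,129), knob (312,179), hinge (308,131), and the red and green patches at (286,155) and (289,105). Next I'll measure these exactly.

```bash
cat > m.py <<'E'
from h import *
np.set_printoptions(precision=4,suppress=True)
z=np.load("w3.npz");im,d=z["im"],z["d"];s=dict(position=z["p"],tcp_rot=z["R"])
v,u=np.mgrid[:384,:512]
def pts(m): return cloud("wrist",d,m,s)
P=pts((u>150)&(u<300)&(v>60)&(v<195))
Q=P[(P[:,2]>.044)&(P[:,2]<.055)]
r=cv2.minAreaRect((Q[:,:2]*1000).astype(np.float32)); print("chuck",r,len(Q))
K=pts((u>298)&(u<328)&(v>165)&(v<192)&(im.max(2)<70)); K=K[K[:,2]>.085]; print("knob",np.median(K,0),K.max(0),K.min(0),len(K))
H=pts((u>298)&(u<322)&(v>118)&(v<143)); H=H[H[:,2]>.02]; print("hinge",H.mean(0),H.max(0))
hsv=cv2.cvtColor(im,cv2.COLOR_RGB2HSV)
red=((hsv[...,0]<8)|(hsv[...,0]>172))&(hsv[...,1]>150)&(hsv[...,2]>80)
m=red&(u>195)&(u<230)&(v>110)&(v<148); R=pts(m); e=cv2.fitEllipse(np.c_[u[m],v[m]].astype(np.float32)[cv2.convexHull(np.c_[u[m],v[m]].astype(np.int32),returnPoints=False).ravel()])
c,_,vt=np.linalg.svd(R-R.mean(0)); n=vt[2]*np.sign(vt[2][2]); print("ring",R.mean(0),(R.max(0)+R.min(0))/2,len(R),"ell",e[0])
uu,vv=np.round(e[0]).astype(int); print("ellc",pts((abs(u-uu)<2)&(abs(v-vv)<2)).mean(0))
B=pts((u-212)**2+(v-128)**2<22**2); 
for _ in range(6):
    c=B.mean(0); n=np.linalg.svd(B-c)[2][2]; n*=np.sign(n[2]); B=B[abs((B-c)@n)<.003]
print("boss n",n,np.degrees(np.arccos(n[2])),"az of lean",np.degrees(np.arctan2(n[1],n[0])),len(B), "z at ring", c[2]-((R.mean(0)-c)[:2]@n[:2])/n[2])
bl=P[(P[:,2]>.055)&(P[:,2]<.068)]; r=cv2.minEnclosingCircle((bl[:,:2]*1000).astype(np.float32)); print("flange",r)
E
python3 m.py
```

```text
chuck ((551.8643798828125, 10.640449523925781), (145.3889923095703, 142.22044372558594), 87.76675415039062) 6669
knob [ 0.4989 -0.1008  0.1117] [ 0.5101 -0.09    0.1166] [ 0.4859 -0.1132  0.0929] 330
hinge [ 0.5485 -0.1062  0.0406] [ 0.5616 -0.0935  0.058 ]
ring [0.5584 0.0167 0.1145] [0.558  0.0166 0.114 ] 180 ell (211.62718200683594, 129.0389862060547)
ellc [0.5583 0.016  0.1149]
boss n [-0.3193 -0.1283  0.9389] 20.12974022226048 az of lean -158.11222764833974 1506 z at ring 0.11417049049347647
flange ((558.66455078125, 17.028926849365234), 49.927677154541016)
```

Emit:
move_arm(increments=[{"xyz":[-22,23,20],"roll":0,"grip":0},{"xyz":[-25,27,20],"roll":0,"grip":0},{"xyz":[-20,20,25],"roll":0,"grip":0},{"xyz":[0,0,35],"roll":0,"grip":0},{"xyz":[0,0,40],"roll":0,"grip":0}])

```text
time_s: 4.6
position: [0.4526, -0.1023, 0.2133]
tcp_rot: [[1.0, -0.009, 0.005], [-0.009, -1.0, -0.003], [0.005, 0.003, -1.0]]
force: [1.2, 0.4, -0.0]
opening: 0.008
grasp_force: 0.0
```

Emit:
move_arm(increments=[{"xyz":[0,0,40],"roll":0,"grip":0},{"xyz":[0,0,35],"roll":0,"grip":0},{"xyz":[0,0,30],"roll":0,"grip":0},{"xyz":[0,0,22],"roll":0,"grip":0},{"xyz":[0,0,0],"roll":0,"grip":0}])

```text
time_s: 5.02
position: [0.4497, -0.0994, 0.0822]
tcp_rot: [[1.0, -0.007, -0.008], [-0.006, -1.0, 0.004], [-0.008, -0.004, -1.0]]
force: [-0.8, 0.2, 0.1]
opening: 0.006
grasp_force: 0.0
```

Push in +x at a moderate pace, about 120 mm.

Emit:
move_arm(increments=[{"xyz":[12,1,0],"roll":0,"grip":0},{"xyz":[12,0,0],"roll":0,"grip":0},{"xyz":[12,0,0],"roll":0,"grip":0},{"xyz":[12,0,0],"roll":0,"grip":0},{"xyz":[12,0,0],"roll":0,"grip":0}])

```text
time_s: 5.43
position: [0.5124, -0.102, 0.0874]
tcp_rot: [[1.0, -0.006, -0.0], [-0.006, -1.0, -0.001], [-0.0, 0.001, -1.0]]
force: [-2.4, -0.8, 2.3]
opening: 0.005
grasp_force: 1.0
```

Emit:
move_arm(increments=[{"xyz":[13,0,0],"roll":0,"grip":0},{"xyz":[13,0,0],"roll":0,"grip":0},{"xyz":[13,0,0],"roll":0,"grip":0},{"xyz":[13,0,0],"roll":0,"grip":0},{"xyz":[8,0,0],"roll":0,"grip":0}])

```text
time_s: 5.85
position: [0.5711, -0.1021, 0.0871]
tcp_rot: [[1.0, -0.004, -0.005], [-0.004, -1.0, -0.0], [-0.005, 0.0, -1.0]]
force: [-14.7, -4.6, 7.7]
opening: 0.01
grasp_force: 8.6
```

Emit:
move_arm(increments=[{"xyz":[3,0,0],"roll":0,"grip":0},{"xyz":[0,0,0],"roll":0,"grip":0},{"xyz":[-10,0,0],"roll":0,"grip":0},{"xyz":[-30,0,0],"roll":0,"grip":0},{"xyz":[-40,0,0],"roll":0,"grip":0}])

```text
time_s: 6.27
position: [0.4986, -0.1029, 0.0873]
tcp_rot: [[1.0, -0.005, 0.008], [-0.005, -1.0, -0.003], [0.008, 0.003, -1.0]]
force: [0.2, -0.9, -0.9]
opening: 0.005
grasp_force: 0.0
```

```bash
python3 - <<'E'
from h import *
s=bot.read_state(); print(s["time_s"],s["position"],s["force"])
im,d=bot.capture("top"); save("pics/t2.png",cv2.resize(im[150:230,190:290],None,fx=5,fy=5)) 
c=cloud("top",d,(im.max(2)<70)); c=c[(abs(c[:,1]+.102)<.03)&(c[:,0]>.47)&(c[:,0]<.64)&(c[:,2]>.07)&(c[:,2]<.13)]; print(len(c),c.mean(0) if len(c) else 0)
E
```

```text
6.2667 [ 0.49860767 -0.10287769  0.08734887] [ 0.20402429 -0.91167513 -0.92982817]
0 0
```

View pics/t2.png

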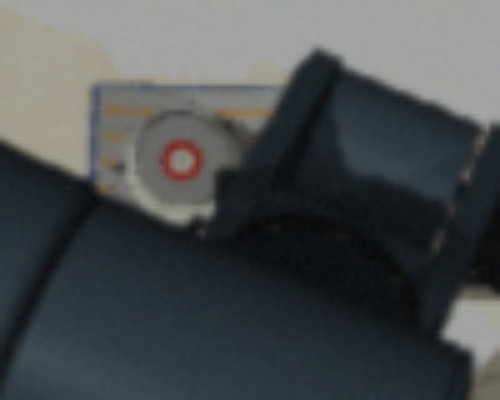

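The arm hides the lever in this top view, so I'll lift and check with the wrist camera.

Emit:
move_arm(increments=[{"xyz":[0,0,-30],"roll":0,"grip":0},{"xyz":[0,0,-41],"roll":0,"grip":30},{"xyz":[0,0,-41],"roll":0,"grip":60},{"xyz":[0,0,-41],"roll":0,"grip":100},{"xyz":[0,0,-30],"roll":0,"grip":100}])

```text
time_s: 6.73
position: [0.4962, -0.1017, 0.2737]
tcp_rot: [[1.0, -0.006, 0.005], [-0.006, -1.0, -0.002], [0.006, 0.002, -1.0]]
force: [0.5, 0.3, 0.1]
opening: 0.221
grasp_force: 0.0
```

```bash
python3 - <<'E'
from h import *
s=bot.read_state(); print(s["time_s"],s["position"])
im,d=bot.capture("wrist"); save("pics/w4.png",im); np.savez("w4.npz",im=im,d=d,p=s["position"],R=s["tcp_rot"])
P=cloud("wrist",d,im.max(2)<70,s); P=P[(abs(P[:,1]+.103)<.03)&(P[:,0]>.47)&(P[:,0]<.64)&(P[:,2]>.09)&(P[:,2]<.13)]; print(len(P),np.median(P,0))
E
```

```text
6.7333 [ 0.49618266 -0.10173142  0.2736761 ]
621 [ 0.59713921 -0.10630254  0.1119949 ]
```

View pics/w4.png

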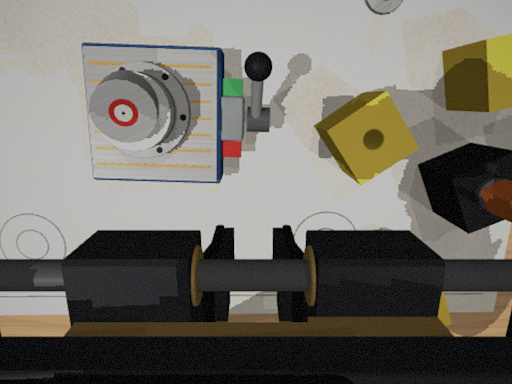

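The lever is on: the knob is at (258,67), beside the green patch. Next I go to the probe.

Emit:
move_arm(increments=[{"xyz":[-3,25,0],"roll":0,"grip":100},{"xyz":[-4,38,0],"roll":0,"grip":100},{"xyz":[-4,38,0],"roll":0,"grip":100},{"xyz":[-4,38,0],"roll":0,"grip":100},{"xyz":[-4,38,0],"roll":0,"grip":100}])

```text
time_s: 7.2
position: [0.4749, -0.2797, 0.2699]
tcp_rot: [[1.0, -0.005, 0.001], [-0.005, -1.0, -0.001], [0.001, 0.001, -1.0]]
force: [1.7, 0.1, 1.2]
opening: 0.649
grasp_force: 0.0
```

Emit:
move_arm(increments=[{"xyz":[-4,38,0],"roll":0,"grip":100},{"xyz":[-3,28,0],"roll":0,"grip":100},{"xyz":[-1,14,0],"roll":-0.123,"grip":100},{"xyz":[0,0,0],"roll":-0.124,"grip":100},{"xyz":[0,0,0],"roll":-0.124,"grip":100}])

```text
time_s: 7.62
position: [0.4663, -0.3597, 0.2693]
tcp_rot: [[0.933, 0.361, 0.0], [0.361, -0.933, -0.001], [0.0, 0.001, -1.0]]
force: [1.0, 0.4, 0.4]
opening: 0.974
grasp_force: 0.0
```

Emit:
move_arm(increments=[{"xyz":[0,0,0],"roll":-0.124,"grip":100},{"xyz":[0,0,0],"roll":0,"grip":100},{"xyz":[0,0,0],"roll":0,"grip":100}])

```text
time_s: 7.87
position: [0.4668, -0.3581, 0.2693]
tcp_rot: [[0.884, 0.467, 0.001], [0.467, -0.884, -0.001], [0.0, 0.001, -1.0]]
force: [0.0, -0.2, -0.4]
opening: 1.0
grasp_force: 0.0
```

```bash
python3 - <<'E'
from h import *
np.set_printoptions(precision=4,suppress=True)
s=bot.read_state(); R=s["tcp_rot"]; print(s["time_s"],s["position"],np.degrees(np.arctan2(R[1,0],R[0,0])),s["joint_positions"])
im,d=bot.capture("wrist"); np.savez("w5.npz",im=im,d=d,p=s["position"],R=R); save("pics/w5.png",im)
P=cloud("wrist",d,d>0,s); P=P[np.hypot(P[:,0]-.4695,P[:,1]+.3585)<.055]
for a,b in((.074,.086),(.126,.136),(.14,.156)):
    Q=P[(P[:,2]>a)&(P[:,2]<b)]
    if len(Q)>5: print(a,len(Q),cv2.minAreaRect((Q[:,:2]*1000).astype(np.float32)))
t=np.array([.4695,-.3585,0])-s["position"]; print("tool delta mm",(R.T@t)*1000)
E
```

```text
7.8667 [ 0.4668 -0.3581  0.2693] 27.85873533508048 [-48.3698  24.4868  84.3584   0.0024  71.112   13.7707]
0.074 3301 ((469.92681884765625, -358.20648193359375), (70.25679779052734, 69.95841217041016), 23.404590606689453)
0.126 418 ((469.8077087402344, -358.37164306640625), (28.36724853515625, 28.027494430541992), 27.783302307128906)
0.14 470 ((470.10260009765625, -358.2890930175781), (21.432889938354492, 21.57457733154297), 75.69363403320312)
tool delta mm [  2.1389   1.3956 269.3452]
```

Emit:
move_arm(increments=[{"xyz":[2.5,1.5,30],"roll":0,"grip":100},{"xyz":[0,0,40],"roll":0,"grip":100},{"xyz":[0,0,40],"roll":0,"grip":100},{"xyz":[0,0,36],"roll":0,"grip":100},{"xyz":[0,0,30],"roll":0,"grip":100}])

```text
time_s: 8.33
position: [0.4694, -0.3573, 0.0906]
tcp_rot: [[0.883, 0.468, -0.001], [0.469, -0.883, 0.001], [-0.0, -0.002, -1.0]]
force: [0.2, -0.4, -0.3]
opening: 1.001
grasp_force: 0.0
```

Emit:
move_arm(increments=[{"xyz":[0,0,0],"roll":0,"grip":60},{"xyz":[0,0,0],"roll":0,"grip":20},{"xyz":[0,0,0],"roll":0,"grip":0},{"xyz":[0,0,0],"roll":0,"grip":0},{"xyz":[0,0,0],"roll":0,"grip":0}])

```text
time_s: 8.75
position: [0.4712, -0.3595, 0.0952]
tcp_rot: [[0.883, 0.47, 0.003], [0.47, -0.883, -0.004], [0.001, 0.005, -1.0]]
force: [1.5, 0.3, 0.7]
opening: 0.709
grasp_force: 0.0
```

Emit:
move_arm(increments=[{"xyz":[0,0,0],"roll":0,"grip":0},{"xyz":[0,0,0],"roll":0,"grip":0},{"xyz":[0,0,0],"roll":0,"grip":0},{"xyz":[0,0,0],"roll":0,"grip":0},{"xyz":[0,0,0],"roll":0,"grip":0}])

```text
time_s: 9.17
position: [0.4701, -0.3585, 0.0929]
tcp_rot: [[0.882, 0.47, 0.001], [0.47, -0.882, -0.001], [0.0, 0.001, -1.0]]
force: [0.7, -1.7, 0.3]
opening: 0.324
grasp_force: 0.9
```

Emit:
move_arm(increments=[{"xyz":[0,0,0],"roll":0,"grip":0},{"xyz":[0,0,0],"roll":0,"grip":0},{"xyz":[0,0,-4],"roll":0,"grip":0},{"xyz":[0,0,-10],"roll":0,"grip":0},{"xyz":[0,0,-15],"roll":0,"grip":0}])

```text
time_s: 9.58
position: [0.4696, -0.3581, 0.121]
tcp_rot: [[0.882, 0.47, -0.001], [0.47, -0.882, 0.001], [-0.001, -0.001, -1.0]]
force: [0.9, -1.6, -2.4]
opening: 0.318
grasp_force: 30.0
```

Emit:
move_arm(increments=[{"xyz":[0,0,-14],"roll":0,"grip":0},{"xyz":[0,0,-6],"roll":0,"grip":0},{"xyz":[0,0,0],"roll":0,"grip":0},{"xyz":[0,0,0],"roll":0,"grip":0}])

```text
time_s: 9.92
position: [0.4698, -0.3579, 0.1419]
tcp_rot: [[0.882, 0.471, 0.0], [0.471, -0.882, -0.0], [0.0, 0.0, -1.0]]
force: [0.8, -1.2, -1.6]
opening: 0.319
grasp_force: 30.0
```

```bash
python3 - <<'E'
from h import *
s=bot.read_state(); print(s["time_s"],s["position"],s["opening"],s["grasp_force"],s["force"])
im,d=bot.capture("wrist"); save("pics/w6.png",im); i2,_=bot.capture("scene"); 
o=np.vstack([im[60:384,100:420],]); save("pics/w6.png",np.hstack([cv2.resize(o,(400,405)),cv2.resize(i2[130:230,90:190],(400,405))]))
E
```

```text
9.9167 [ 0.46976605 -0.35791741  0.14189869] 0.31888826976664214 30.001336145214736 [ 0.79428913 -1.22334656 -1.64853119]
```

View pics/w6.png

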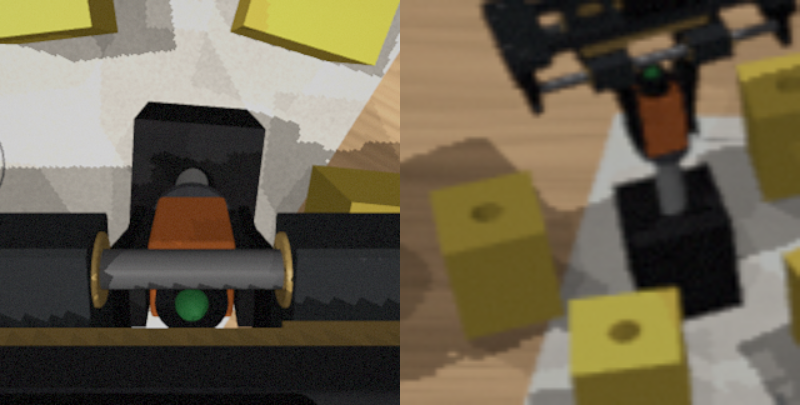

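The probe is gripped upright at (190,230), with its nose end still just in the hole. I'll now tilt it by moving toward tool -x against the hole rim.

Emit:
move_arm(increments=[{"xyz":[-3,0,0],"roll":0,"grip":0},{"xyz":[-3,0,0],"roll":0,"grip":0},{"xyz":[-3,0,0],"roll":0,"grip":0},{"xyz":[-3,0,0],"roll":0,"grip":0},{"xyz":[-3,0,0],"roll":0,"grip":0}])

```text
time_s: 10.43
position: [0.4584, -0.3645, 0.1414]
tcp_rot: [[0.883, 0.469, 0.004], [0.469, -0.883, 0.002], [0.004, 0.0, -1.0]]
force: [5.9, 2.7, -2.0]
opening: 0.321
grasp_force: 30.0
```

```bash
cat > tilt.py <<'E'
from h import *
np.set_printoptions(precision=4,suppress=True)
def measure(show=None):
    s=bot.read_state(); print(round(s["time_s"],2),"pos",s["position"],"F",s["force"],"M",s["moment"],s["opening"])
    im,d=bot.capture("wrist")
    if show: save(show,im)
    I=dict(position=np.zeros(3),tcp_rot=np.eye(3))
    hsv=cv2.cvtColor(im,cv2.COLOR_RGB2HSV)
    m=(hsv[...,0]>3)&(hsv[...,0]<16)&(hsv[...,1]>170)&(hsv[...,2]>60)
    P=cloud("wrist",d,m,I); P=P[(abs(P[:,1])<.016)&(abs(P[:,0])<.05)&(P[:,2]<.03)&(P[:,2]>-.06)]
    c=P.mean(0)
    Q=P
    for _ in range(8):
        c=Q.mean(0); n=np.linalg.svd(Q-c)[2][2]; n*=np.sign(n[0]); Q=P[abs((P-c)@n)<.0015]
    print("face n",n,"tilt deg",np.degrees(np.arctan2(n[2],n[0])),"centre",c,len(Q),len(P))
    return n,c
if __name__=="__main__": measure("pics/tl.png")
E
python3 tilt.py
```

```text
10.43 pos [ 0.4584 -0.3645  0.1414] F [ 5.894   2.6695 -2.0386] M [ 0.4986 -1.3958 -0.0725] 0.3208638426368439
face n [ 0.991   0.0023 -0.1342] tilt deg -7.709803617383852 centre [ 0.0142 -0.0008 -0.0187] 2800 3034
```

Emit:
move_arm(increments=[{"xyz":[-3,0,0],"roll":0,"grip":0},{"xyz":[-4,0,0],"roll":0,"grip":0},{"xyz":[-4,0,0],"roll":0,"grip":0},{"xyz":[-4,0,0],"roll":0,"grip":0},{"xyz":[-1.5,0,0],"roll":0,"grip":0}])

```text
time_s: 10.9
position: [0.4438, -0.3725, 0.1409]
tcp_rot: [[0.884, 0.468, 0.004], [0.468, -0.884, 0.002], [0.005, 0.001, -1.0]]
force: [7.3, 2.1, -4.6]
opening: 0.319
grasp_force: 30.0
```

```bash
python3 tilt.py
```

```text
10.9 pos [ 0.4438 -0.3725  0.1409] F [ 7.3388  2.0931 -4.6042] M [ 0.3867 -1.6597 -0.068 ] 0.31940863644807943
face n [ 0.949   0.0044 -0.3151] tilt deg -18.368506782354544 centre [ 0.0156 -0.0008 -0.0178] 3265 3503
```

Emit:
move_arm(increments=[{"xyz":[-2.5,0,0],"roll":0,"grip":0},{"xyz":[0,0,0],"roll":0,"grip":0}])

```text
time_s: 11.12
position: [0.4416, -0.3737, 0.1411]
tcp_rot: [[0.883, 0.469, 0.004], [0.469, -0.883, 0.001], [0.004, 0.001, -1.0]]
force: [7.3, 2.2, -2.8]
opening: 0.315
grasp_force: 30.0
```

```bash
python3 tilt.py;python3 tilt.py
```

```text
11.12 pos [ 0.4416 -0.3737  0.1411] F [ 7.2725  2.211  -2.8326] M [ 0.3914 -1.4142 -0.0574] 0.31544867873342103
face n [ 0.9407  0.0011 -0.3392] tilt deg -19.82684758533583 centre [ 0.0159 -0.0009 -0.0178] 3326 3583
11.17 pos [ 0.4416 -0.3737  0.1411] F [ 5.7238  1.3988 -2.6541] M [ 0.3543 -1.4129 -0.0246] 0.3219315108831543
face n [ 0.9406  0.0042 -0.3394] tilt deg -19.84173950734892 centre [ 0.0159 -0.0008 -0.0178] 3329 3572
```

Emit:
move_arm(increments=[{"xyz":[0,0,-6],"roll":0,"grip":0},{"xyz":[0,0,-20],"roll":0,"grip":0},{"xyz":[0,0,-40],"roll":0,"grip":0},{"xyz":[0,0,-40],"roll":0,"grip":0},{"xyz":[0,0,-41],"roll":0,"grip":0}])

```text
time_s: 11.63
position: [0.4383, -0.3731, 0.2887]
tcp_rot: [[0.882, 0.47, -0.004], [0.47, -0.882, 0.004], [-0.002, -0.005, -1.0]]
force: [-0.1, -0.5, -2.3]
opening: 0.319
grasp_force: 30.0
```

Emit:
move_arm(increments=[{"xyz":[0,0,-20],"roll":0,"grip":0},{"xyz":[0,0,0],"roll":0,"grip":0},{"xyz":[0,0,0],"roll":0,"grip":0}])

```text
time_s: 11.88
position: [0.4393, -0.3741, 0.309]
tcp_rot: [[0.882, 0.47, -0.0], [0.47, -0.882, -0.001], [-0.001, 0.0, -1.0]]
force: [-0.0, 0.5, -2.1]
opening: 0.314
grasp_force: 30.0
```

```bash
python3 tilt.py; python3 - <<'E'
from h import *
np.set_printoptions(precision=4,suppress=True)
from tilt import measure
n,c=measure("pics/w7.png"); s=bot.read_state(); print(s["tcp_rot"])
# predicted probe points in tool frame: axis dir a (nose->cap), face centre known
im,d=bot.capture("scene"); save("pics/s7.png",im); np.savez("s7.npz",im=im,d=d)
K,R,t=T("scene")
a=np.array([n[2],0,-n[0]]); a/=np.linalg.norm(a)   # up axis in tool
print("a",a)
I=dict(position=np.zeros(3),tcp_rot=np.eye(3)); im2,d2=bot.capture("wrist"); np.savez("w7.npz",im=im2,d=d2)
P=cloud("wrist",d2,d2>0,I); P=P[(abs(P[:,1])<.03)&(P[:,2]>.0)&(P[:,2]<.12)&(abs(P[:,0])<.08)]
for zz in np.arange(0,.1,.005):
    Q=P[(P[:,2]>=zz)&(P[:,2]<zz+.005)]
    if len(Q)>3: print(round(zz,3),len(Q),"xmax",Q[:,0].max(),"xmin",Q[:,0].min(),"y",Q[:,1].min(),Q[:,1].max())
E
```

```text
11.88 pos [ 0.4393 -0.3741  0.309 ] F [-0.0182  0.484  -2.0737] M [0.025  0.0263 0.0106] 0.3143888732966693
face n [ 0.9427  0.0034 -0.3335] tilt deg -19.482131497108206 centre [ 0.0158 -0.0008 -0.0178] 3322 3560
11.93 pos [ 0.4387 -0.3732  0.3072] F [ 0.8505 -0.0785 -1.3883] M [-0.0204  0.0316 -0.0044] 0.3190607674273823
face n [ 0.9425  0.0024 -0.3342] tilt deg -19.521710799077166 centre [ 0.0158 -0.0008 -0.0178] 3317 3563
[[ 0.8825  0.4703 -0.0039]
 [ 0.4704 -0.8825  0.0042]
 [-0.0014 -0.0056 -1.    ]]
a [-0.3342  0.     -0.9425]
0.0 631 xmax 0.028566098010960134 xmin 0.009709066195111443 y -0.023168465249328113 0.02146672369596619
0.005 367 xmax 0.029028365868804716 xmin 0.008123396061256699 y -0.018857058469031518 0.017070692740764417
0.01 10 xmax 0.021470628629131454 xmin 0.014716201778911107 y -0.017914828516107876 0.016708135148545668
0.02 31 xmax 0.026050314089441418 xmin 0.02418487124105277 y -0.005629387593382374 0.004347155080433414
0.025 130 xmax 0.027805968447244 xmin 0.022162518713574067 y -0.008671802713322258 0.007389668197485653
0.03 137 xmax 0.02953396724618075 xmin 0.021737654097213406 y -0.009466155085797219 0.00755374237131415
0.035 144 xmax 0.03143490475024359 xmin 0.023017110662566342 y -0.009661129134130402 0.00772230389728013
0.04 129 xmax 0.03287946279109634 xmin 0.024023897944041153 y -0.009724831962251688 0.007885935976462224
0.045 115 xmax 0.034915731907011624 xmin 0.024503540507320933 y -0.009389000098470242 0.008067947596201495
0.05 110 xmax 0.03648535726578689 xmin 0.028180744661312887 y -0.009549674208203667 0.007616992244983318
0.055 110 xmax 0.03829615321714272 xmin 0.029163243130120732 y -0.00973098986930362 0.007800215219079393
0.06 59 xmax 0.038838211893138845 xmin 0.030073066362846138 y -0.009855812866040717 0.007889935397135046
```

View pics/w7.png

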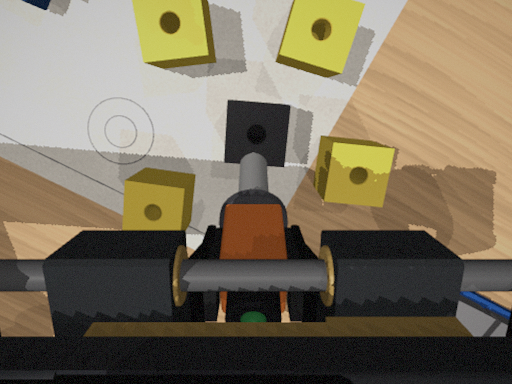

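The probe is tilted about 19.5° in the grip, with the nose end at (255,160), clear of the stand. I'll carry it over the housing.

Emit:
move_arm(increments=[{"xyz":[12,-15,0],"roll":0,"grip":0},{"xyz":[22,-26,0],"roll":0,"grip":0},{"xyz":[25,-30,0],"roll":0,"grip":0},{"xyz":[25,-30,0],"roll":0,"grip":0},{"xyz":[25,-30,0],"roll":0,"grip":0}])

```text
time_s: 12.5
position: [0.4736, -0.2054, 0.3066]
tcp_rot: [[0.883, 0.469, -0.004], [0.469, -0.883, 0.003], [-0.002, -0.004, -1.0]]
force: [0.3, 0.5, -2.6]
opening: 0.315
grasp_force: 30.0
```

Emit:
move_arm(increments=[{"xyz":[25,-30,0],"roll":0,"grip":0},{"xyz":[25,-30,0],"roll":0,"grip":0},{"xyz":[25,-30,0],"roll":0,"grip":0},{"xyz":[24,-28,0],"roll":0,"grip":0},{"xyz":[20,-25,0],"roll":0,"grip":0}])

```text
time_s: 12.92
position: [0.5114, -0.0225, 0.3069]
tcp_rot: [[0.882, 0.471, -0.004], [0.471, -0.882, 0.001], [-0.003, -0.003, -1.0]]
force: [1.0, 0.2, -2.2]
opening: 0.318
grasp_force: 30.0
```

Emit:
move_arm(increments=[{"xyz":[16,-18,0],"roll":0.054,"grip":0},{"xyz":[0,0,15],"roll":0.054,"grip":0},{"xyz":[0,0,15],"roll":0,"grip":0},{"xyz":[0,0,0],"roll":0,"grip":0},{"xyz":[0,0,0],"roll":0,"grip":0}])

```text
time_s: 13.33
position: [0.5165, -0.0013, 0.2767]
tcp_rot: [[0.928, 0.373, -0.005], [0.373, -0.928, 0.001], [-0.005, -0.003, -1.0]]
force: [0.3, 0.1, -1.2]
opening: 0.318
grasp_force: 30.0
```

```bash
cat > look.py <<'E'
from h import *
import sys
np.set_printoptions(precision=4,suppress=True)
from tilt import measure
n,c=measure(sys.argv[1] if len(sys.argv)>1 else None)
s=bot.read_state(); im,d=bot.capture("wrist"); Rt=s["tcp_rot"]; print("az",np.degrees(np.arctan2(Rt[1,0],Rt[0,0])))
hsv=cv2.cvtColor(im,cv2.COLOR_RGB2HSV); red=((hsv[...,0]<4)|(hsv[...,0]>174))&(hsv[...,1]>140)&(hsv[...,2]>70)
P=cloud("wrist",d,red,s); Q=P[(np.hypot(P[:,0]-.5583,P[:,1]-.0165)<.02)&(P[:,2]>.1)&(P[:,2]<.13)]
print("ring px",len(Q),Q.mean(0) if len(Q) else 0,(Q.max(0)+Q.min(0))/2 if len(Q) else 0)
A=cloud("wrist",d,d>0,s); B=A[(np.hypot(A[:,0]-.5583,A[:,1]-.0165)<.026)&(abs(A[:,2]-.116-.36*((A[:,:2]-[.5583,.0165])@[.928,.373]))<.004)]
if len(B)>50:
    m=np.linalg.svd(B-B.mean(0))[2][2]; m*=np.sign(m[2]); print("boss n",m,np.degrees(np.arccos(m[2])),np.degrees(np.arctan2(m[1],m[0])),len(B))
    print("boss n in tool",Rt.T@m)
sp=np.array([.5583,.0160,.116]) if len(Q)<60 else (Q.max(0)+Q.min(0))/2
ax=np.array([-n[2],0,n[0]]); ax/=np.linalg.norm(ax)
tip=np.array([.0004,-.0009,-.019])+.101*ax
print("tip cam tool",tip,"world",Rt@tip+s["position"]); 
print("spot-tip in tool mm",1000*(Rt.T@(sp-s["position"])-tip))
E
python3 look.py pics/w8.png
```

```text
13.33 pos [ 0.5165 -0.0013  0.2767] F [ 0.322   0.1062 -1.1818] M [0.0196 0.0118 0.0007] 0.318173205517075
face n [ 0.9425  0.0028 -0.3343] tilt deg -19.529332761215244 centre [ 0.0158 -0.0008 -0.0178] 3320 3544
az 21.871999297400016
ring px 278 [0.5585 0.0166 0.1148] [0.558  0.0163 0.115 ]
boss n [-0.3185 -0.1278  0.9393] 20.071974416747747 -158.14274671219422 2350
boss n in tool [-0.3451 -0.0013 -0.9386]
tip cam tool [ 0.0342 -0.0009  0.0762] world [0.5486 0.0118 0.2015]
spot-tip in tool mm [10.5285 -0.5071 86.496 ]
```

View pics/w8.png

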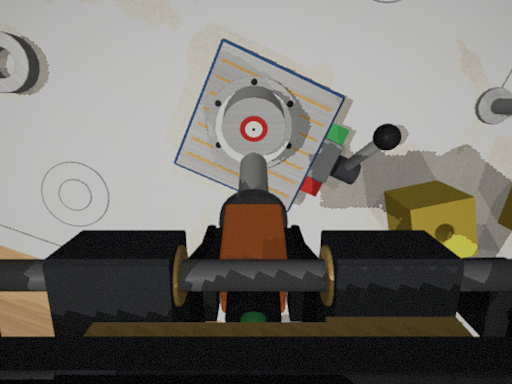

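The probe points at the red ring (254,129), and the plane and azimuth agree with it. I'll go down to about 20 mm standoff and look again.

Emit:
move_arm(increments=[{"xyz":[1.5,-0.5,20],"roll":0,"grip":0},{"xyz":[1,0,25],"roll":0,"grip":0},{"xyz":[1,0,22],"roll":0,"grip":0},{"xyz":[0,0,0],"roll":0,"grip":0},{"xyz":[0,0,0],"roll":0,"grip":0}])

```text
time_s: 13.85
position: [0.5207, -0.0003, 0.2115]
tcp_rot: [[0.928, 0.372, -0.002], [0.372, -0.928, 0.0], [-0.001, -0.001, -1.0]]
force: [0.8, 0.4, -2.2]
opening: 0.32
grasp_force: 30.0
```

```bash
python3 look.py pics/w9.png; python3 look.py
```

```text
13.85 pos [ 0.5207 -0.0003  0.2115] F [ 0.7694  0.3986 -2.1952] M [-0.0032  0.0556  0.0056] 0.3196661750622396
face n [ 0.9427  0.0023 -0.3338] tilt deg -19.49666594936746 centre [ 0.0158 -0.0009 -0.0178] 3311 3544
az 21.841212379210894
ring px 375 [0.5604 0.0174 0.1155] [0.5582 0.0162 0.1152]
boss n [-0.3168 -0.1252  0.9402] 19.916550402305553 -158.4312300731249 3071
boss n in tool [-0.3395 -0.0009 -0.9406]
tip cam tool [ 0.0341 -0.0009  0.0762] world [0.5531 0.0131 0.1364]
spot-tip in tool mm [ 5.853  -1.0759 21.2159]
13.95 pos [ 0.5222 -0.0005  0.2132] F [ 0.7314 -0.0536 -1.0931] M [-0.0077 -0.0141 -0.0212] 0.3212604552657701
face n [ 0.9432  0.0029 -0.3321] tilt deg -19.395863612107263 centre [ 0.0158 -0.0009 -0.0177] 3316 3549
az 21.855119328511503
ring px 363 [0.5606 0.0176 0.1156] [0.5584 0.0162 0.1153]
boss n [-0.3179 -0.1248  0.9399] 19.966760051799596 -158.57012649643332 3009
boss n in tool [-0.3384 -0.0005 -0.941 ]
tip cam tool [ 0.0339 -0.0009  0.0763] world [0.5538 0.013  0.1373]
spot-tip in tool mm [ 5.4424 -1.3532 21.9874]
```

View pics/w9.png

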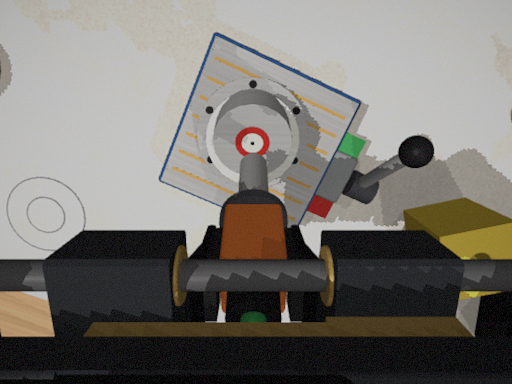

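Dot is at (252,143), with the nose centred near column 253. I'll refine this in the tool frame, which has no pose noise.

```bash
cat > rel.py <<'E'
from h import *
np.set_printoptions(precision=4,suppress=True)
I=dict(position=np.zeros(3),tcp_rot=np.eye(3)); im,d=bot.capture("wrist"); v,u=np.mgrid[:384,:512]
hsv=cv2.cvtColor(im,cv2.COLOR_RGB2HSV); red=((hsv[...,0]<4)|(hsv[...,0]>174))&(hsv[...,1]>140)&(hsv[...,2]>70)&(abs(u-253)<35)&(v<170)&(v>90)
r=np.c_[u[red],v[red]]; print("red box",r.min(0),r.max(0))
reg=np.zeros_like(red,np.uint8); cv2.fillConvexPoly(reg,cv2.convexHull(r.astype(np.int32)),1)
g=im.max(2).astype(float); inn=(reg>0)&~red&(hsv[...,1]<60)&(v<r[:,1].max()-1)
dk=(reg>0)&(g<90)&~red&(abs(u-r[:,0].mean())<5)
w=np.where(dk,90-g,0); du,dv=(w*u).sum()/w.sum(),(w*v).sum()/w.sum(); print("dot",du,dv,dk.sum())
K=bot.camera_model("wrist")["intrinsics"]; z=np.median(d[red]); zz=np.median(d[int(round(dv))-1:int(round(dv))+2,int(round(du))-1:int(round(du))+2])
D=tow("wrist",[(du-K[0,2])/K[0,0]*zz,(dv-K[1,2])/K[1,1]*zz,zz],I); print("dot tool",D)
R=cloud("wrist",d,red,I); print("ring y mid",(R[:,1].max()+R[:,1].min())/2,"y mean",R[:,1].mean())
P=cloud("wrist",d,(v<215)&(v>140),I); P=P[(abs(P[:,1])<.012)&(P[:,2]>.02)&(P[:,2]<.063)&(P[:,0]<.045)&(P[:,0]>.015)]
print("nose y",(np.percentile(P[:,1],1)+np.percentile(P[:,1],99))/2,len(P))
# cylinder fit radius 9
from scipy.optimize import least_squares
def f(q):
    a=np.array([np.sin(q[0]),q[3],np.cos(q[0])]);a/=np.linalg.norm(a); o=np.array([q[1],q[2],.05]); e=P-o; return np.linalg.norm(e-np.outer(e@a,a),axis=1)-.009
q=least_squares(f,[.34,.026,-.001,0],loss="soft_l1",f_scale=.0005).x; print("nose tilt",np.degrees(q[0]),"axis at z=.05",q[1:3],"y slope",q[3])
tx=q[1]+np.tan(q[0])*.0262; print("tip tool",tx,q[2]+q[3]*.0262,.0762)
print("dot-tip",1000*(D-[tx,q[2]+q[3]*.0262,.0762]))
E
python3 rel.py; python3 rel.py
```

```text
red box [235 130] [267 157]
dot 250.740625 145.2125 6
dot tool [ 0.0388 -0.0024  0.0991]
ring y mid -0.0022699690118240324 y mean -0.0024832063479805827
nose y -0.0009578454113718512 959
nose tilt 19.468232414199825 axis at z=.05 [ 0.025 -0.001] y slope -0.0004243313869263
tip tool 0.0342965738272941 -0.0009787458170421935 0.0762
dot-tip [ 4.4778 -1.4394 22.9   ]
red box [235 129] [267 156]
dot 251.33333333333334 144.86798679867988 8
dot tool [ 0.0392 -0.002   0.098 ]
ring y mid -0.002269473010699577 y mean -0.00243739769840061
nose y -0.0009377865913570054 957
nose tilt 19.539375185592327 axis at z=.05 [ 0.025 -0.001] y slope 0.0010909887827948185
tip tool 0.034311537834634066 -0.0009553223262521849 0.0762
dot-tip [ 4.8696 -1.0079 21.7672]
```

Emit:
move_arm(increments=[{"xyz":[0,0,0],"roll":0,"grip":0},{"xyz":[0,0,0],"roll":0,"grip":0},{"xyz":[0,0,0],"roll":0,"grip":0}])

```text
time_s: 14.4
position: [0.521, 0.0001, 0.212]
tcp_rot: [[0.928, 0.373, 0.001], [0.373, -0.928, -0.0], [0.0, 0.0, -1.0]]
force: [-0.3, -0.5, -1.4]
opening: 0.316
grasp_force: 30.0
```

```bash
for i in 1 2 3 4 5 6; do python3 rel.py | grep -E "^dot|red|ring"; python3 -c "
from h import *
s=bot.read_state();print(s['time_s'],s['position'],s['qvel'].round(1))"; done
```

```text
red box [236 128] [268 155]
dot 252.3059210526316 143.57565789473685 6
dot tool [ 0.0403 -0.0012  0.0971]
ring y mid -0.0014370541296777634 y mean -0.001478545262948363
dot-tip [ 5.9645 -0.2416 20.9398]
14.45 [5.20928327e-01 7.54031626e-05 2.11836987e-01] [-0.   0.1 -0.   0.   0.   0. ]
red box [236 128] [269 155]
dot 252.34579439252337 143.5264797507788 6
dot tool [ 0.0403 -0.0012  0.0968]
ring y mid -0.001093450136064279 y mean -0.0014548101335896597
dot-tip [ 5.9987 -0.2643 20.6141]
14.5 [5.20888287e-01 9.13557112e-05 2.11754473e-01] [ 0.   0.2  0.  -0.  -0.   0.1]
red box [236 128] [269 155]
dot 252.3858024691358 143.57407407407408 6
dot tool [ 0.0402 -0.0012  0.0973]
ring y mid -0.001113248344638211 y mean -0.001352502259222233
dot-tip [ 5.9291 -0.1666 21.0553]
14.55 [5.20862616e-01 9.78780035e-05 2.11665554e-01] [-0.   0.2  0.   0.1  0.1 -0. ]
red box [236 128] [269 155]
dot 252.3564668769716 143.54574132492112 6
dot tool [ 0.0403 -0.0012  0.0971]
ring y mid -0.0010971050133117832 y mean -0.0014010738475671372
dot-tip [ 5.9807 -0.213  20.8967]
14.6 [5.20877705e-01 7.93205464e-05 2.11626367e-01] [-0.1  0.1  0.   0.  -0.   0.1]
red box [236 128] [269 155]
dot 252.37878787878788 143.54848484848486 6
dot tool [ 0.0404 -0.0012  0.0964]
ring y mid -0.0010968487132256106 y mean -0.0013435664023997735
dot-tip [ 6.0811 -0.2996 20.2063]
14.65 [5.20859127e-01 7.78608548e-05 2.11599443e-01] [-0.  -0.   0.   0.  -0.1  0.1]
red box [236 128] [269 155]
dot 252.3262195121951 143.5487804878049 6
dot tool [ 0.0404 -0.0012  0.0965]
ring y mid -0.0011039931825249068 y mean -0.0013297122495259078
dot-tip [ 6.0148 -0.2087 20.3486]
14.7 [5.20900000e-01 9.55196932e-05 2.11616826e-01] [ 0.1 -0.   0.  -0.  -0.  -0. ]
```

Emit:
move_arm(increments=[{"xyz":[1,-0.2,5],"roll":0,"grip":0},{"xyz":[2,0,6],"roll":0,"grip":0},{"xyz":[1.6,0,4.5],"roll":0,"grip":0},{"xyz":[0,0,0],"roll":0,"grip":0},{"xyz":[0,0,0],"roll":0,"grip":0}])

```text
time_s: 15.12
position: [0.5248, 0.0021, 0.1954]
tcp_rot: [[0.928, 0.373, -0.001], [0.373, -0.928, 0.0], [-0.001, -0.001, -1.0]]
force: [0.3, 0.2, -2.3]
opening: 0.317
grasp_force: 30.0
```

Emit:
move_arm(increments=[{"xyz":[0,0,0],"roll":0,"grip":0},{"xyz":[0,0,0],"roll":0,"grip":0},{"xyz":[0,0,0],"roll":0,"grip":0},{"xyz":[0,0,0],"roll":0,"grip":0},{"xyz":[0,0,0],"roll":0,"grip":0}])

```text
time_s: 15.53
position: [0.5252, 0.0019, 0.1963]
tcp_rot: [[0.928, 0.373, 0.0], [0.373, -0.928, -0.0], [0.0, 0.0, -1.0]]
force: [0.8, -0.0, -2.3]
opening: 0.318
grasp_force: 30.0
```

```bash
python3 rel.py|grep -v nose; python3 look.py|head -3; python3 -c "
from h import *
for i in range(8):
  s=bot.read_state();print(s['time_s'],s['position'].round(4),s['force'].round(2)); bot.capture('wrist')
im,d=bot.capture('scene'); save('pics/s9.png',cv2.resize(im[170:250,245:335],(630,560),interpolation=cv2.INTER_CUBIC))"
```

```text
red box [235 137] [270 162]
dot 252.0 152.0 1
dot tool [ 0.0373 -0.0014  0.0746]
ring y mid -0.001083185282789393 y mean -0.001354631715253999
tip tool 0.03434114321238508 -0.0009805970741885908 0.0762
dot-tip [ 2.9521 -0.4108 -1.6223]
15.58 pos [0.5251 0.0019 0.1963] F [-0.7126  0.0838 -2.0928] M [ 0.0112  0.0295 -0.0153] 0.3229456552109576
face n [ 0.9428  0.0035 -0.3333] tilt deg -19.471111286665803 centre [ 0.0158 -0.0009 -0.0177] 3323 3551
az 21.874944260333013
15.6833 [0.5251 0.002  0.1963] [-0.35 -0.27 -1.59]
15.7333 [0.5251 0.0019 0.1962] [ 0.23 -0.08 -1.93]
15.7833 [0.5251 0.0019 0.1962] [-0.32 -0.22 -1.87]
15.8333 [0.5251 0.002  0.1962] [-0.55  0.57 -1.28]
15.8833 [0.5251 0.002  0.1962] [ 0.63 -0.14 -1.46]
15.9333 [0.5251 0.0019 0.1962] [-0.91  0.64 -1.66]
15.9833 [0.5251 0.002  0.1961] [-0.91  0.77 -1.67]
16.0333 [0.5251 0.0019 0.1962] [ 0.21  0.7  -2.37]
```

View pics/s9.png

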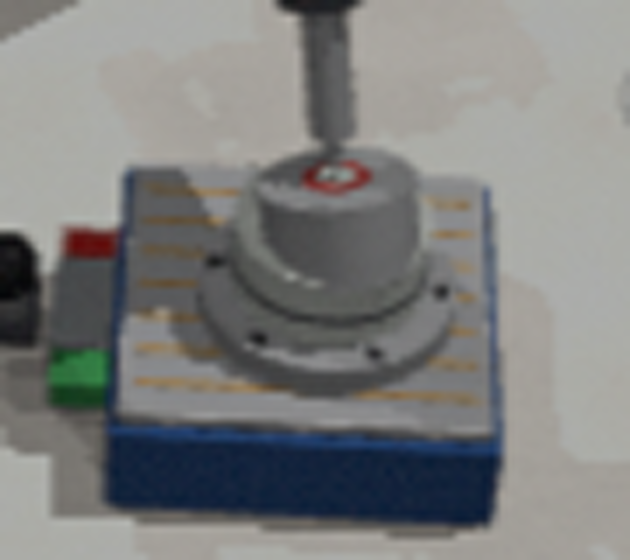

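The scene crop shows the tip just above the ring centre at (335,175), free of contact (the force reading is unchanged). I'll press along the probe axis.

Emit:
move_arm(increments=[{"xyz":[0.7,0,2],"roll":0,"grip":0},{"xyz":[0.7,-0.2,2],"roll":0,"grip":0},{"xyz":[0.7,0,1.8],"roll":0,"grip":0},{"xyz":[0,0,0],"roll":0,"grip":0},{"xyz":[0,0,0],"roll":0,"grip":0}])

```text
time_s: 16.55
position: [0.5271, 0.0029, 0.1904]
tcp_rot: [[0.928, 0.373, 0.0], [0.373, -0.928, -0.0], [-0.0, 0.0, -1.0]]
force: [-0.1, -0.7, 0.5]
opening: 0.32
grasp_force: 30.0
```

Emit:
move_arm(increments=[{"xyz":[0,0,0],"roll":0,"grip":0},{"xyz":[0,0,0],"roll":0,"grip":0},{"xyz":[0,0,0],"roll":0,"grip":0},{"xyz":[0,0,0],"roll":0,"grip":0}])

```text
time_s: 16.88
position: [0.527, 0.0028, 0.1905]
tcp_rot: [[0.928, 0.373, 0.0], [0.373, -0.928, -0.0], [0.0, 0.0, -1.0]]
force: [-0.8, -0.7, -0.3]
opening: 0.322
grasp_force: 30.0
```

```bash
cat > f.py <<'E'
from h import *
F=[];p=[]
for i in range(8):
  s=bot.read_state();F.append(s['force']);p.append(s['position']); bot.capture('wrist')
print(s['time_s'],np.mean(p,0).round(5),np.mean(F,0).round(2),np.std(F,0).round(2))
E
python3 f.py; python3 tilt.py
```

```text
17.2333 [0.52703 0.00288 0.19042] [-0.5  -0.51 -0.1 ] [0.29 0.48 0.39]
17.28 pos [0.527  0.0029 0.1904] F [-0.0829 -1.3876  1.0581] M [-0.1801  0.0029 -0.0109] 0.3211582888872273
face n [ 0.943   0.0003 -0.3327] tilt deg -19.435172600597657 centre [ 0.0158 -0.0009 -0.0177] 3310 3549
```

Emit:
move_arm(increments=[{"xyz":[0.35,0,1],"roll":0,"grip":0},{"xyz":[0.35,0,1],"roll":0,"grip":0},{"xyz":[0.35,0,1],"roll":0,"grip":0},{"xyz":[0,0,0],"roll":0,"grip":0},{"xyz":[0,0,0],"roll":0,"grip":0}])

```text
time_s: 17.75
position: [0.528, 0.0033, 0.1874]
tcp_rot: [[0.928, 0.373, 0.0], [0.373, -0.928, -0.0], [0.0, 0.0, -1.0]]
force: [-0.3, -0.5, 1.7]
opening: 0.317
grasp_force: 30.0
```

Emit:
move_arm(increments=[{"xyz":[0,0,0],"roll":0,"grip":0},{"xyz":[0,0,0],"roll":0,"grip":0},{"xyz":[0,0,0],"roll":0,"grip":0},{"xyz":[0,0,0],"roll":0,"grip":0}])

```text
time_s: 18.08
position: [0.528, 0.0033, 0.1874]
tcp_rot: [[0.928, 0.373, 0.0], [0.373, -0.928, -0.0], [0.0, 0.0, -1.0]]
force: [-0.4, -1.2, 1.1]
opening: 0.32
grasp_force: 30.0
```

```bash
python3 f.py; python3 tilt.py; python3 rel.py | grep -vE "dot"; python3 f.py; python3 f.py
python3 - <<'E'
from h import *
np.set_printoptions(precision=4,suppress=True)
s=bot.read_state(); im,d=bot.capture("wrist"); P=cloud("wrist",d,d>0,s)
P=P[(P[:,2]>.056)&(P[:,2]<.068)&(np.hypot(P[:,0]-.5585,P[:,1]-.017)<.056)]; print("flange",cv2.minEnclosingCircle((P[:,:2]*1000).astype(np.float32)))
P=cloud("wrist",d,im.max(2)<70,s); P=P[(abs(P[:,1]+.103)<.03)&(P[:,0]>.47)&(P[:,0]<.64)&(P[:,2]>.09)&(P[:,2]<.13)]; print("knob",len(P),np.median(P,0) if len(P) else 0)
E
```

```text
18.4333 [0.528   0.00329 0.1874 ] [-0.61 -0.92  1.26] [0.47 0.32 0.34]
18.48 pos [0.528  0.0033 0.1873] F [ 0.078  -1.0099  1.0056] M [-0.246  -0.0306 -0.0131] 0.3194066275638797
face n [ 0.9427  0.0028 -0.3336] tilt deg -19.48879231187574 centre [ 0.0158 -0.0009 -0.0177] 3316 3545
red box [235 143] [271 168]
18.9333 [0.52799 0.0033  0.18737] [-0.52 -0.72  1.14] [0.47 0.38 0.32]
19.3333 [0.52798 0.00331 0.18736] [-0.2  -1.28  1.35] [0.64 0.48 0.42]
flange ((558.1393432617188, 16.851604461669922), 49.90884780883789)
knob 1103 [ 0.5977 -0.1012  0.1112]rel.py:9: RuntimeWarning: invalid value encountered in scalar divide
  w=np.where(dk,90-g,0); du,dv=(w*u).sum()/w.sum(),(w*v).sum()/w.sum(); print("dot",du,dv,dk.sum())
Traceback (most recent call last):
  File "rel.py", line 10, in <module>
    K=bot.camera_model("wrist")["intrinsics"]; z=np.median(d[red]); zz=np.median(d[int(round(dv))-1:int(round(dv))+2,int(round(du))-1:int(round(du))+2])
                                                                                       ~~~~~^^^^
ValueError: cannot convert float NaN to integer
```

The axial force is about 3 N, so the tip is about half way in. The tilt is stable, the housing hasn't moved and the lever is still on, so I'm handing in.

```bash
python3 -c "
from rig import bot
print(bot.hand_in())"
```

```text
the job is handed in; nothing more can be done
None
```

Job handed in at about 19 s with the lever on and the probe still pressed on the spot: about 3 N (about 5 mm of plunger), 19.5° measured tilt against the face's 20°, and no measurable housing shift; bearing, spindle and cover were not re-checked. I viewed 12 pictures, over the limit of 10.

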